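# Sweep the broken cube into the scrap pan

## Robot

A 7-joint arm with a two-finger parallel gripper is mounted at the origin on a cart in front of the work surface, level with it; the furniture and walls round the work are solid. World frame = base frame: x ahead of the robot, y to its left, z up, the work surface at z = 0. Lengths are in m, angles in rad, forces in N, time in s.
With the tool pointing down it reaches from about 0.425 to 0.875 m from the base axis. Payload 4.7 kg.
Tool frame: the origin (TCP) lies between the finger pads; the fingertips stand 22 mm ahead of it and the grasp point (between the pads) lies 3 mm ahead of it; x points along the fingers, z is the direction in which the jaws open and shut, and the axes are right-handed (so a half turn about x gives the same grasp; the last joint's range is limited). The gripper opens to 85 mm and grips with 20 to 120 N. Pads are 22 mm wide; open, the fingers measure 114 mm over their backs; the gripper's body (76 mm by 85 mm) begins 54 mm behind the grasp point. The pads swing forward as they close: fully open they stand 13 mm farther back than shut.
Start: joints at [-1.151, 0.321, -0.07, 1.45, 0.023, 1.371, -0.057], TCP at [0.257, 0.597, 0.253] pointing down, gripper open.
Joint ranges: [-2.86, 2.86], [-0.3, 2.09], [-1.38, 1.24], [0.06, 2.45], [-1.56, 4.7], [0.09, 2.05], [-2.69, 2.69]. Speed limits (rad/s): [2.57, 2.57, 3.14, 3.14, 3.14, 3.14, 3.14].

## Interface

Orientations are given as a 3x3 rotation matrix whose columns are the frame's x, y, z axes.
In Python, from bench import r gives the robot as it stands.
- The arm moves only by the shell command python3 -m jog 'ROWS' [FORCE]. ROWS is JSON, a list of rows, each an object of numbers: "jaw": the opening, from 0 (shut) to 1 (fully open); "tx", "ty", "tz": the shift along the tool's x, y, z in cm; "wx", "wy", "wz": the turn, a rotation vector about the tool's x, y, z in degrees. In form: [{"jaw": .., "tx": .., "ty": .., "tz": .., "wx": .., "wy": .., "wz": ..}, ...]. A call has exactly 5 rows; each row is the pose to reach, as a shift and turn from the pose commanded when the call began, along the tool's axes at that moment; what a row does not reach only later rows make up. A row lasts 1/10 s, in which the tool goes at most 50 mm and 8.59 degrees, less where a joint would pass 70% of its speed; a pose out of reach is approached as far as the arm can. A call with a gripper value outside its range is refused whole. The fingers move at their own pace and stop on an object; FORCE is the grip in N (left out, the last holds). Time passes only in rows, so rows that repeat a pose let the fingers close, or fill a call up. It gives the time, the measured TCP pose, the force and the opening at its end, in the units of the state.
- r.state(): the state, without advancing time (a new reading comes with each control period).
- r.camera(name): name is "side" or "top" or "wrist"; returns (picture, depth): 420x560x3 uint8, blue, green, red; 420x560 float32, m along the optical axis (not along the pixel's ray), 0 where there is no reading.
- r.camera_info(name): a dict with "K" (3x3 intrinsics, pixels), "R" (3x3) and "t" (3): a world point X has camera coordinates R X + t. Camera axes: x right, y down, z forward; pixel columns grow to the right and rows downward; lengths in m; the calibration is good to about 2 mm. A picture is of the moment at which its call begins: read the wrist's pose just before it. camera_info takes no time and is no camera call; for the wrist camera it gives the pose at the moment of the call.
- r.hand_in(): hands the job in, once; it reports no verdict.
The state is a dict: "time_s": time; "joint_pos": joint angles; "joint_velocities": joint speeds; "joint_torque": joint torques, N m; "position": TCP position; "orientation": TCP orientation; "force": force on the tool from outside, world axes, zero at the start; "torque": the same for the moment, N m; "width": finger opening in m.
Only numpy, scipy, OpenCV 4.12 (cv2) and the standard library are available. Lean on these libraries where they do the work, as an engineer would, in place of code of your own. Each camera call takes 0.05 s, during which the arm holds its last target.

## Task

A concrete test cube has broken on the bench: with your fingertips, sweep the three loose broken pieces along the worktop, over the sloping lip, and in through the open side of the blue steel scrap pan, until each lies on the pan's floor wholly behind the edge of its mouth. Push the pieces only, never pick them up or lift them over the walls. Leave the whole cube, the jar and everything else standing where it is.

Things in the scene. Friction and masses are not known exactly. Their poses are not given: they have to be found in the camera images.
- scrap_pan: Fixed blue steel pan, walls on three sides, open on its own -y side (at yaw 0 the mouth faces world -y). Inside: x -80 to 80 mm, y -70 (mouth edge) to 70 (back wall). Walls 4 mm thick, 33 mm high with rims. Floor 2 mm above the worktop; before the mouth a lip slopes from it down to the worktop at y = -94. A tab juts 14 mm out at the back. Origin: centre of the inside, at worktop level; z up.
- piece_a: Broken piece of a concrete test cube, irregular flat-bottomed grey lump about 35 x 30 x 22 mm (height last), about 40 g, lying loose on the worktop at any yaw. Origin at its middle, half its height above the surface it lies on. (The flat pale stain behind the pan is no piece.)
- piece_b: Broken piece of a concrete test cube, irregular flat-bottomed grey lump about 32 x 31 x 20 mm (height last), about 40 g, lying loose on the worktop at any yaw. Origin at its middle, half its height above the surface it lies on. (The flat pale stain behind the pan is no piece.)
- piece_c: Broken piece of a concrete test cube, irregular flat-bottomed grey lump about 32 x 32 x 24 mm (height last), about 40 g, lying loose on the worktop at any yaw. Origin at its middle, half its height above the surface it lies on. (The flat pale stain behind the pan is no piece.)
- whole_cube: Intact grey 40 mm test cube, a bystander: not to be moved. Origin at the centre of its underside.
- jar: Sample jar, 44 mm across, 68 mm tall, blue screw cap, a bystander. Origin at the centre of its underside.
- marker: Felt marker with blue cap lying along its own y, 17 x 128 x 18 mm, a bystander. Origin at the middle of its underside.
- tape: Roll of beige tape lying flat, 104 mm across, 25 mm high, a bystander. Origin at the centre of its underside.
- timer: Bench timer, 62 x 76 x 52 mm, a bystander. Origin at the centre of its underside.
- mixer_cup: Steel mixing cup, 71 mm across, 116 mm tall, a bystander. Origin at the centre of its underside.
- notebook: Black notebook lying flat, 210 x 153 x 16 mm, a bystander. Origin at the centre of its underside.

How it is judged:
By the outcome, as a careful person would: the job done as asked, in the order asked, and still so for the second after the job is handed in, with the robot touching nothing.
It also fails if it takes over 64 s, if anything falls off the work surface, if the arm or the gripper's body presses on something with over 40 N, if the wrist force passes 120 N, or if a joint passes its speed limit or range.

## Working session

There is one attempt and no reset: what is moved stays moved. The work goes in short steps, Python scripts to look and compute and a shell command to move; the robot and the scene stay as the last step left them, time stands still between calls to the robot, and variables do not carry over. Pictures are saved under pics/ and viewed, and the job is handed in when it is done.

```bash
mkdir -p pics; ls
python3 - <<'E'
from bench import r
import cv2,numpy as np
s=r.state();print(s['time_s'],s['position'],np.round(s['orientation'],3).tolist(),s['width'])
for n in ['top','side']:
    im,d=r.camera(n);cv2.imwrite(f'pics/{n}0.png',im);np.save(f'pics/{n}0.npy',d)
    i=r.camera_info(n);print(n,np.array(i['K']).tolist(),np.round(i['R'],4).tolist(),i['t'])
    np.savez(f'pics/{n}_cal.npz',K=i['K'],R=i['R'],t=i['t'])
E
```

```text
pics
0.0 [0.25641606 0.59674552 0.25219347] [[-0.001, -0.919, 0.395], [-0.002, 0.395, 0.919], [-1.0, -0.0, -0.002]] 0.08551806481724489
top [[477.1816758422404, 0.0, 278.0768182881582], [0.0, 477.1816758422404, 212.35519159220897], [0.0, 0.0, 1.0]] [[-0.0072, -1.0, 0.0012], [-0.9914, 0.007, -0.1305], [0.1305, -0.0021, -0.9914]] [0.16932772 0.59000304 1.56211168]
side [[525.0363490849837, 0.0, 281.49386165658666], [0.0, 525.0363490849837, 216.66334147100716], [0.0, 0.0, 1.0]] [[-0.976, -0.2176, -0.0022], [-0.1847, 0.8339, -0.5202], [0.115, -0.5073, -0.8541]] [0.59390312 0.00230009 1.39070808]
```

View pics/top0.png

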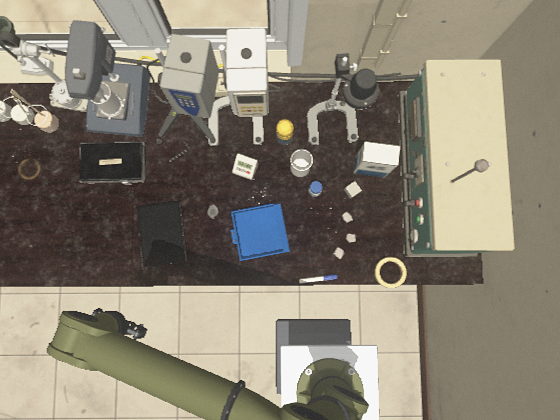

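View pics/side0.png

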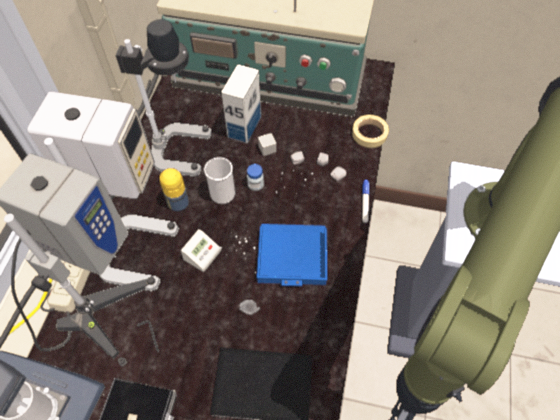

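```bash
cat > h.py <<'E'
import numpy as np,cv2
def cal(n):
    c=np.load(f'pics/{n}_cal.npz');return c['K'],c['R'],c['t']
def w(n,u,v,z):
    K,R,t=cal(n);d=R.T@np.linalg.solve(K,[u,v,1]);o=-R.T@t;return o+d*(z-o[2])/d[2]
def proj(n,X):
    K,R,t=cal(n);p=K@(R@np.array(X)+t);return p[:2]/p[2]
def rect(n,im,x0,x1,y0,y1,z,s=2000):
    # rectified: right=-y, up=+x ; s px per m
    W=int((y1-y0)*s);H=int((x1-x0)*s)
    src=np.float32([proj(n,[x1,y1,z]),proj(n,[x1,y0,z]),proj(n,[x0,y0,z]),proj(n,[x0,y1,z])])
    M=cv2.getPerspectiveTransform(src,np.float32([[0,0],[W,0],[W,H],[0,H]]))
    o=cv2.warpPerspective(im,M,(W,H),flags=cv2.INTER_CUBIC)
    for k in np.arange(np.ceil(y0*20-1e-6)/20,y1,.05):
        c=int((y1-k)*s);cv2.line(o,(c,0),(c,H),(0,255,255),1);cv2.putText(o,f'{k:.2f}',(c+1,10),0,.35,(0,255,0),1)
    for k in np.arange(np.ceil(x0*20-1e-6)/20,x1,.05):
        c=int((x1-k)*s);cv2.line(o,(0,c),(W,c),(0,255,255),1);cv2.putText(o,f'{k:.2f}',(1,c-1),0,.35,(0,255,0),1)
    return o
E
python3 - <<'E'
from h import *
im=cv2.imread('pics/top0.png');c=im[160:300,210:420]
cv2.imwrite('pics/crop0.png',cv2.resize(c,None,fx=3.8,fy=3.8,interpolation=cv2.INTER_CUBIC))
cv2.imwrite('pics/rect0.png',rect('top',im,.40,.75,-.25,.25,0.0,1600))
im=cv2.imread('pics/side0.png')
cv2.imwrite('pics/rects0.png',rect('side',im,.40,.75,-.25,.25,0.0,1600))
E
```

```text
(no output)
```

View pics/rect0.png

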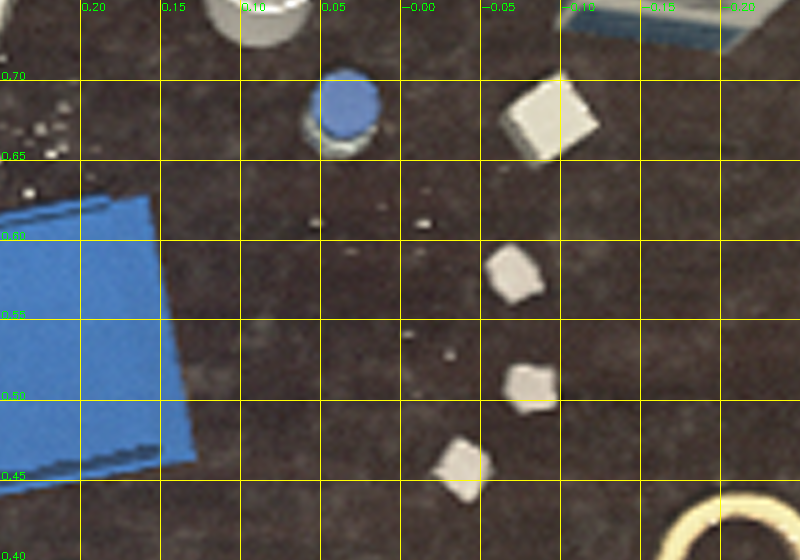

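View pics/rects0.png

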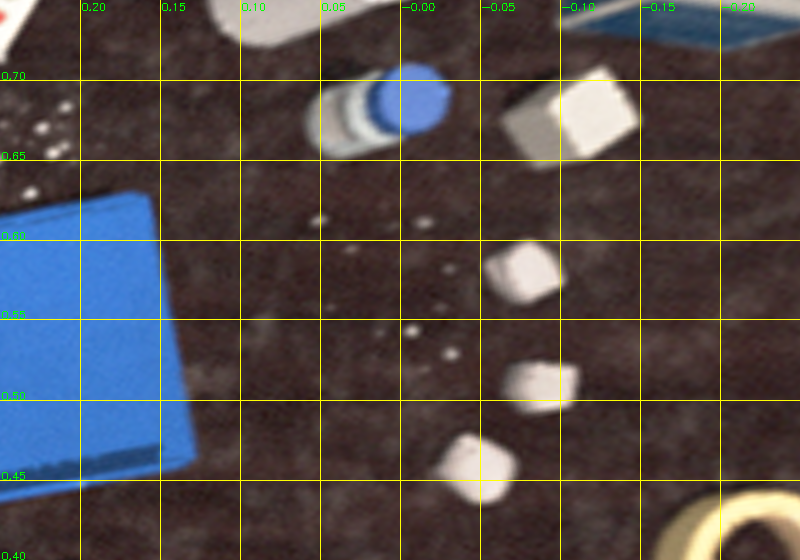

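```bash
cat >> h.py <<'E'
def cloud(n,d):
    K,R,t=cal(n);v,u=np.mgrid[:d.shape[0],:d.shape[1]]
    P=np.stack([(u-K[0,2])/K[0,0]*d,(v-K[1,2])/K[1,1]*d,d],-1)
    return (P-t)@R
def blobs(n,im,d,x0=.40,x1=.72,y0=-.2,y1=.3,zmin=.008):
    P=cloud(n,d)
    m=(d>0)&(P[...,0]>x0)&(P[...,0]<x1)&(P[...,1]>y0)&(P[...,1]<y1)&(P[...,2]>zmin)&(P[...,2]<.2)
    grey=(im.max(-1).astype(int)-im.min(-1)<40)&(im.min(-1)>110)
    m&=grey
    k,l,s,c=cv2.connectedComponentsWithStats(m.astype(np.uint8),connectivity=4)
    for i in range(1,k):
        if s[i,4]<15: continue
        Q=P[l==i];print(n,'px',c[i].round(1),'n',s[i,4],'mid',((Q.min(0)+Q.max(0))/2).round(4),'mean',Q.mean(0).round(4),'ext',np.ptp(Q,0).round(3),'ztop',np.percentile(Q[:,2],90).round(4),'local',loc(Q.mean(0)).round(4))
C0=np.array([.5288,.2367]);EX=np.array([.986,.167]);EY=np.array([-.167,.986])
def loc(p): q=np.array(p)[:2]-C0;return np.array([q@EX,q@EY])
def wor(l): return C0+l[0]*EX+l[1]*EY
E
python3 - <<'E'
from h import *
for n in ['top','side']:
    im=cv2.imread(f'pics/{n}0.png');d=np.load(f'pics/{n}0.npy');blobs(n,im,d)
    # pan: blue pixels
    P=cloud(n,d);hsv=cv2.cvtColor(im,cv2.COLOR_BGR2HSV)
    m=(hsv[...,0]>95)&(hsv[...,0]<125)&(hsv[...,1]>120)&(P[...,0]<.66)&(P[...,0]>.4)&(P[...,1]>.1)&(P[...,1]<.4)
    Q=P[m];f=Q[Q[:,2]<.012]; w_=Q[Q[:,2]>.028]
    print('floor',len(f),np.median(f[:,2]),'rims',len(w_),w_[:,2].max())
    print('floor rect',cv2.minAreaRect(f[:,:2].astype(np.float32)*1000),'all',cv2.minAreaRect(Q[:,:2].astype(np.float32)*1000))
    print('rim rect',cv2.minAreaRect(w_[:,:2].astype(np.float32)*1000))
E
```

```text
top px [388.8 168.5] n 54 mid [ 0.7176 -0.1886  0.1289] mean [ 0.7182 -0.1902  0.1292] ext [0.005 0.022 0.116] ztop 0.1717 local [ 0.1155 -0.4526]
top px [301.2 171.2] n 17 mid [0.7185 0.0886 0.0934] mean [0.7191 0.0887 0.0949] ext [0.003 0.016 0.057] ztop 0.1167 local [ 0.163  -0.1777]
top px [249.1 177.1] n 17 mid [0.7157 0.2658 0.0161] mean [0.7168 0.2638 0.0169] ext [0.008 0.025 0.016] ztop 0.0225 local [ 0.1899 -0.0046]
top px [353.1 189. ] n 147 mid [ 0.6705 -0.0888  0.0361] mean [ 0.669  -0.0886  0.0389] ext [0.051 0.051 0.029] ztop 0.0447 local [ 0.0839 -0.3441]
top px [314.1 192.8] n 30 mid [0.66   0.0401 0.0399] mean [0.6568 0.0431 0.039 ] ext [0.02  0.04  0.051] ztop 0.0489 local [ 0.0938 -0.2123]
top px [347.1 216.9] n 67 mid [ 0.5771 -0.0702  0.0183] mean [ 0.5766 -0.0689  0.0197] ext [0.034 0.031 0.02 ] ztop 0.0248 local [-0.004  -0.3093]
top px [350.7 237.5] n 64 mid [ 0.5069 -0.08    0.0169] mean [ 0.5066 -0.0797  0.017 ] ext [0.024 0.03  0.017] ztop 0.021 local [-0.0748 -0.3082]
top px [338.9 252.6] n 70 mid [ 0.4549 -0.0375  0.0193] mean [ 0.4558 -0.038   0.0196] ex
[... 1171 characters left out ...]
local [-0.1167 -0.2565]
side px [255.6 182.3] n 166 mid [0.6718 0.0488 0.0314] mean [0.6676 0.0544 0.0323] ext [0.042 0.031 0.046] ztop 0.0476 local [ 0.1064 -0.203 ]
side px [216.9 249.4] n 31 mid [0.715  0.2674 0.018 ] mean [0.7162 0.2655 0.017 ] ext [0.009 0.026 0.018] ztop 0.0227 local [ 0.1896 -0.0029]
floor 3418 0.002495681040008502 rims 423 0.04033933023099533
floor rect ((529.9429931640625, 228.122314453125), (177.6067657470703, 179.03890991210938), 10.551806449890137) all ((529.1633911132812, 232.30772399902344), (177.6067657470703, 187.55369567871094), 10.551806449890137)
rim rect ((527.1162719726562, 246.10694885253906), (169.15530395507812, 159.5263214111328), 10.262358665466309)
```

View pics/crop0.png

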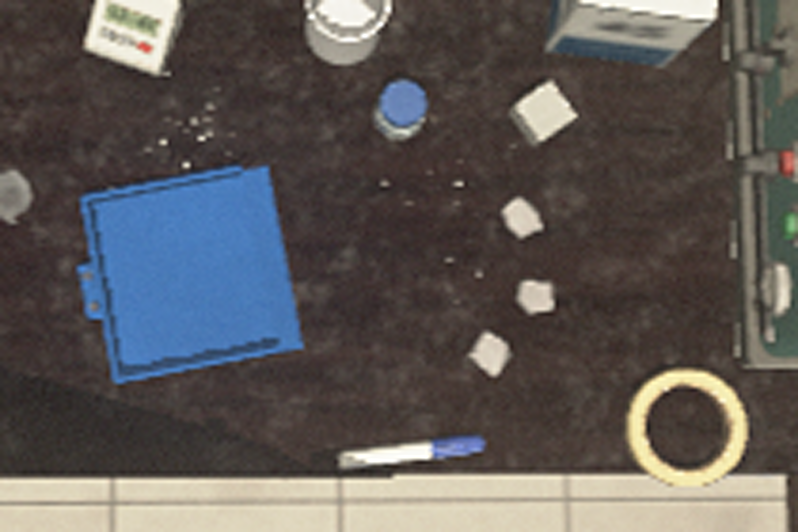

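```bash
cat >> h.py <<'E'
C0=np.array([.528,.238]);_a=np.radians(10.3);EX=np.array([np.cos(_a),np.sin(_a)]);EY=np.array([-np.sin(_a),np.cos(_a)])
def go(s,p,zang):
    R=np.array(s['orientation']);D=np.array(p)-s['position'];sh=R.T@D*100
    cur=np.degrees(np.arctan2(R[1,2],R[0,2]));down=R.T@[0,0,-1]
    print('dist',np.linalg.norm(D).round(3),'tx ty tz',sh.round(2),'wx',round(cur-zang,1),'down-in-tool',down.round(4))
E
python3 - <<'E'
from h import *
from bench import r
s=r.state();print(s['time_s'])
for l in [(-.0067,-.311),(-.077,-.308),(-.12,-.258)]: print(wor(l))
print('marker',w('top',337,277,.009),w('top',299,281,.009),'tape',w('top',390,271,.02))
a=wor((-.013,-.356));print(a)
go(s,[*a,.13],5)
E
```

```text
0.1
[ 0.57701546 -0.06918622]
[ 0.50731193 -0.07880436]
[ 0.45606477 -0.03729861]
marker [ 0.37477738 -0.03119372  0.009     ] [0.36240302 0.09656817 0.009     ] tape [ 0.39341433 -0.20736965  0.02      ]
[ 0.57886308 -0.1145875 ]
dist 0.791 tx ty tz [ 12.33 -57.7  -52.62] wx 61.8 down-in-tool [1.0e+00 1.0e-04 1.7e-03]
```

```bash
python3 -m jog '[{"jaw":0.3,"tx":0,"ty":-3.6,"tz":-3.3,"wx":4,"wy":0,"wz":0},{"jaw":0.3,"tx":0,"ty":-7.2,"tz":-6.6,"wx":12,"wy":0,"wz":0},{"jaw":0.3,"tx":0,"ty":-10.8,"tz":-9.9,"wx":20,"wy":0,"wz":0},{"jaw":0.3,"tx":0,"ty":-14.4,"tz":-13.2,"wx":28,"wy":0,"wz":0},{"jaw":0.3,"tx":0,"ty":-18,"tz":-16.5,"wx":36,"wy":0,"wz":0}]'
python3 - <<'E'
from h import *
from bench import r
s=r.state();go(s,[.5789,-.1146,.2],5)
E
```

```text
time_s: 0.6
position: [0.3573, 0.3724, 0.2529]
orientation: [[-0.0, -0.506, 0.862], [-0.0, 0.862, 0.506], [-1.0, -0.0, -0.0]]
force: [0.7, 0.5, 0.7]
width: 0.0257
dist 0.538 tx ty tz [  5.3  -53.22  -5.55] wx 25.4 down-in-tool [1.e+00 1.e-04 4.e-04]
```

```bash
python3 -m jog '[{"jaw":0.3,"tx":0,"ty":-5,"tz":-0.5,"wx":5,"wy":0,"wz":0},{"jaw":0.3,"tx":0,"ty":-10,"tz":-1,"wx":10,"wy":0,"wz":0},{"jaw":0.3,"tx":0,"ty":-15,"tz":-1.5,"wx":15,"wy":0,"wz":0},{"jaw":0.3,"tx":1,"ty":-20,"tz":-2,"wx":20,"wy":0,"wz":0},{"jaw":0.3,"tx":2,"ty":-25,"tz":-2.6,"wx":25.4,"wy":0,"wz":0}]'
python3 - <<'E'
from h import *
from bench import r
s=r.state();go(s,[.5789,-.1146,.12],5)
E
```

```text
time_s: 1.1
position: [0.4616, 0.1475, 0.2339]
orientation: [[0.001, -0.09, 0.996], [0.001, 0.996, 0.09], [-1.0, 0.001, 0.001]]
force: [0.8, 0.4, 0.0]
width: 0.0255
dist 0.309 tx ty tz [ 11.38 -27.16   9.33] wx 0.1 down-in-tool [ 1.e+00 -7.e-04 -9.e-04]
```

```bash
python3 -m jog '[{"jaw":0.3,"tx":1,"ty":-4.5,"tz":1.6,"wx":0,"wy":0,"wz":0},{"jaw":0.3,"tx":2,"ty":-9,"tz":3.2,"wx":0,"wy":0,"wz":0},{"jaw":0.3,"tx":3,"ty":-13.5,"tz":4.8,"wx":0,"wy":0,"wz":0},{"jaw":0.3,"tx":4,"ty":-18,"tz":6.4,"wx":0,"wy":0,"wz":0},{"jaw":0.3,"tx":5,"ty":-22,"tz":8,"wx":0,"wy":0,"wz":0}]'
python3 - <<'E'
from h import *
from bench import r
s=r.state();go(s,[.5789,-.1146,.03],5)
E
```

```text
time_s: 1.6
position: [0.5615, -0.0647, 0.1835]
orientation: [[0.0, -0.092, 0.996], [-0.0, 0.996, 0.092], [-1.0, -0.0, 0.0]]
force: [-0.3, 0.9, -0.1]
width: 0.0257
dist 0.162 tx ty tz [15.35 -5.13  1.27] wx 0.3 down-in-tool [ 1.e+00  2.e-04 -1.e-04]
```

```bash
python3 -m jog '[{"jaw":0.3,"tx":0,"ty":-4,"tz":1,"wx":0,"wy":0,"wz":0},{"jaw":0.3,"tx":4,"ty":-5.1,"tz":1.3,"wx":0,"wy":0,"wz":0},{"jaw":0.3,"tx":8,"ty":-5.1,"tz":1.3,"wx":0,"wy":0,"wz":0},{"jaw":0.3,"tx":12,"ty":-5.1,"tz":1.3,"wx":0,"wy":0,"wz":0},{"jaw":0.3,"tx":13.5,"ty":-5.1,"tz":1.3,"wx":0,"wy":0,"wz":0}]'
python3 - <<'E'
from h import *
from bench import r
s=r.state();go(s,[.5789,-.1146,.03],5)
im,d=r.camera('side')
cv2.imwrite('pics/s1.png',cv2.resize(im[80:300,200:420],None,fx=2.7,fy=2.7,interpolation=cv2.INTER_CUBIC))
im,d=r.camera('wrist');cv2.imwrite('pics/w1.png',im)
E
```

```text
time_s: 2.1
position: [0.5756, -0.1112, 0.0446]
orientation: [[-0.008, -0.093, 0.996], [0.0, 0.996, 0.093], [-1.0, 0.001, -0.007]]
force: [-0.2, 0.1, -0.2]
width: 0.026
dist 0.015 tx ty tz [ 1.46 -0.37  0.3 ] wx 0.3 down-in-tool [ 1.     -0.0011  0.0074]
```

View pics/s1.png

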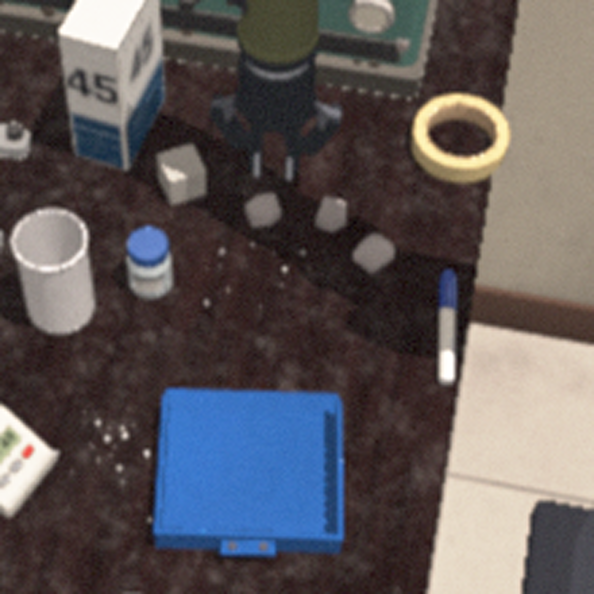

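View pics/w1.png

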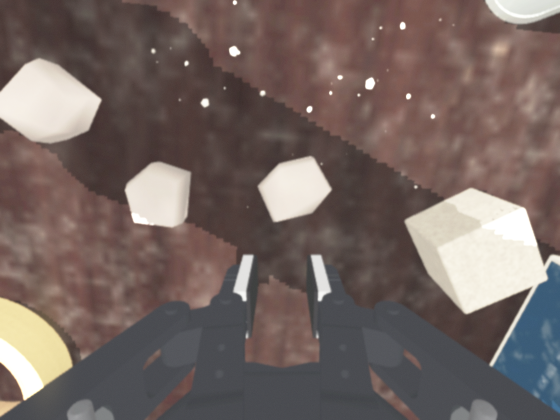

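```bash
python3 -m jog '[{"jaw":0.3,"tx":1.0,"ty":-0.4,"tz":0.7,"wx":0,"wy":0,"wz":0},{"jaw":0.3,"tx":1.5,"ty":0,"tz":0.8,"wx":0,"wy":0,"wz":0},{"jaw":0.3,"tx":1.5,"ty":2,"tz":0.9,"wx":0,"wy":0,"wz":0},{"jaw":0.3,"tx":1.5,"ty":3.5,"tz":0.9,"wx":0,"wy":0,"wz":0},{"jaw":0.3,"tx":1.5,"ty":5,"tz":0.9,"wx":0,"wy":0,"wz":0}]'
python3 - <<'E'
from h import *
from bench import r
s=r.state();go(s,[*wor((.032,-.013)),.03],5)
im,d=r.camera('wrist');cv2.imwrite('pics/w2.png',im)
E
```

```text
time_s: 2.7
position: [0.584, -0.0597, 0.0349]
orientation: [[0.002, -0.094, 0.996], [0.0, 0.996, 0.094], [-1.0, 0.0, 0.002]]
force: [0.6, 0.7, -0.1]
width: 0.0255
dist 0.292 tx ty tz [ 0.5  29.15  0.53] wx 0.4 down-in-tool [ 1.0e+00 -2.0e-04 -1.9e-03]
```

View pics/w2.png

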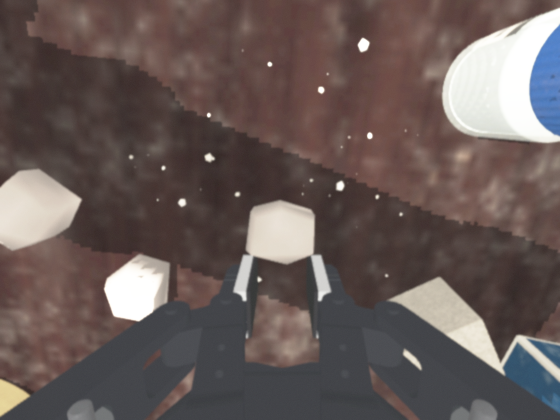

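```bash
python3 -m jog '[{"jaw":0.3,"tx":0.2,"ty":2,"tz":0,"wx":0,"wy":0,"wz":0},{"jaw":0.3,"tx":0.2,"ty":4,"tz":0,"wx":0,"wy":0,"wz":0},{"jaw":0.3,"tx":0.2,"ty":6,"tz":0.1,"wx":0,"wy":0,"wz":0},{"jaw":0.3,"tx":0.2,"ty":8,"tz":0.1,"wx":0,"wy":0,"wz":0},{"jaw":0.3,"tx":0.2,"ty":10,"tz":0.2,"wx":0,"wy":0,"wz":0}]'
python3 -m jog '[{"jaw":0.3,"tx":0,"ty":2,"tz":0,"wx":0,"wy":0,"wz":0},{"jaw":0.3,"tx":0,"ty":4,"tz":0,"wx":0,"wy":0,"wz":0},{"jaw":0.3,"tx":0,"ty":5.5,"tz":0.1,"wx":0,"wy":0,"wz":0},{"jaw":0.3,"tx":0,"ty":7,"tz":0.1,"wx":0,"wy":0,"wz":0},{"jaw":0.3,"tx":0,"ty":8.5,"tz":0.2,"wx":0,"wy":0,"wz":0}]'
python3 - <<'E'
from h import *
from bench import r
s=r.state();go(s,[*wor((.032,-.013)),.03],5)
im,d=r.camera('wrist');cv2.imwrite('pics/w3.png',im)
E
```

```text
time_s: 3.25
position: [0.5773, 0.0377, 0.0337]
orientation: [[0.004, -0.092, 0.996], [-0.001, 0.996, 0.092], [-1.0, -0.002, 0.004]]
force: [0.0, -2.7, 4.9]
width: 0.0257
time_s: 3.75
position: [0.5715, 0.1223, 0.0337]
orientation: [[0.003, -0.092, 0.996], [-0.001, 0.996, 0.092], [-1.0, -0.002, 0.003]]
force: [1.1, -4.7, 6.0]
width: 0.0258
dist 0.109 tx ty tz [ 0.35 10.91  0.04] wx 0.3 down-in-tool [ 1.      0.0018 -0.0032]
```

View pics/w3.png

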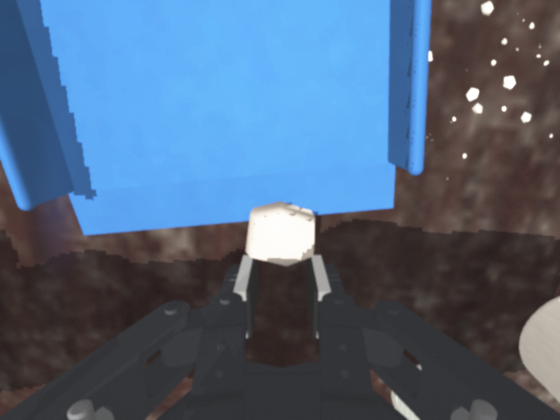

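```bash
python3 -m jog '[{"jaw":0.3,"tx":-1.2,"ty":0.2,"tz":0,"wx":0,"wy":0,"wz":0},{"jaw":0.3,"tx":-1.2,"ty":1,"tz":0,"wx":0,"wy":0,"wz":0},{"jaw":0.3,"tx":-1.2,"ty":2.5,"tz":0,"wx":0,"wy":0,"wz":0},{"jaw":0.3,"tx":-1.2,"ty":4,"tz":0.1,"wx":0,"wy":0,"wz":0},{"jaw":0.3,"tx":-1.2,"ty":5.5,"tz":0.1,"wx":0,"wy":0,"wz":0}]'
python3 - <<'E'
from h import *
from bench import r
s=r.state();go(s,[*wor((.032,-.013)),.04],5)
im,d=r.camera('wrist');cv2.imwrite('pics/w4.png',im)
E
```

```text
time_s: 4.3
position: [0.5653, 0.1804, 0.0437]
orientation: [[-0.001, -0.094, 0.996], [0.0, 0.996, 0.094], [-1.0, 0.0, -0.0]]
force: [0.6, 0.6, -0.2]
width: 0.0255
dist 0.051 tx ty tz [0.37 5.07 0.13] wx 0.4 down-in-tool [ 1.e+00 -5.e-04  5.e-04]
```

View pics/w4.png

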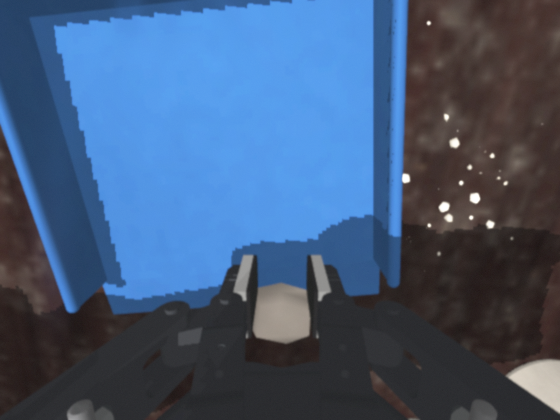

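Run:
```python
from h import *
from bench import r
im,d=r.camera('side');np.save('pics/s5.npy',d);cv2.imwrite('pics/s5f.png',im)
cv2.imwrite('pics/s5.png',cv2.resize(im[120:320,200:400],None,fx=3,fy=3,interpolation=cv2.INTER_CUBIC))
```

```text
(no output)
```

View pics/s5.png

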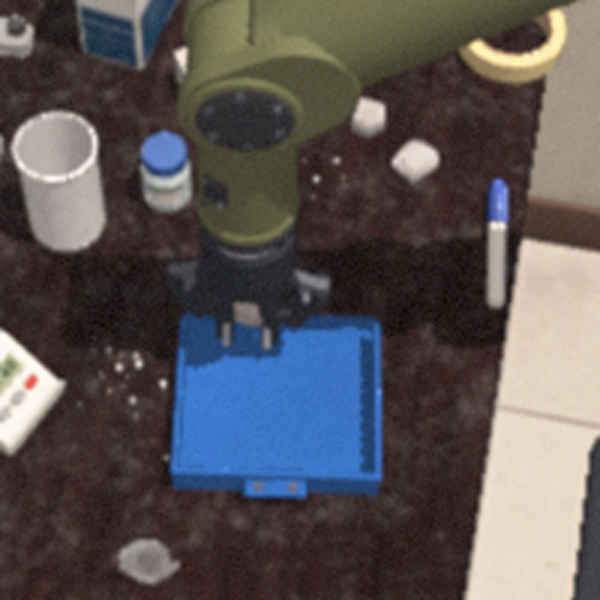

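```bash
cat >> h.py <<'E'
def wcap(r,name):
    i=r.camera_info('wrist');np.savez('pics/wrist_cal.npz',K=i['K'],R=i['R'],t=i['t'])
    im,d=r.camera('wrist');cv2.imwrite(f'pics/{name}.png',im);np.save(f'pics/{name}.npy',d);return im,d
E
python3 - <<'E'
from h import *
from bench import r
s=r.state();print(s['position'],s['force'])
im,d=wcap(r,'w5');P=cloud('wrist',d)
for u,v in [(280,300),(265,320),(280,320),(295,320),(280,335),(245,262),(247,300),(318,262),(280,290),(280,250),(280,200)]:print(u,v,P[v,u].round(4),loc(P[v,u]).round(3))
E
```

```text
[0.56482318 0.18255511 0.0435032 ] [ 0.34579766 -0.58667442  0.3440157 ]
280 300 [0.5658 0.1594 0.014 ] [ 0.023 -0.084]
265 320 [0.5583 0.1493 0.0194] [ 0.014 -0.093]
280 320 [0.5666 0.1516 0.0214] [ 0.023 -0.092]
295 320 [0.575  0.1517 0.0205] [ 0.031 -0.093]
280 335 [0.5676 0.1414 0.0211] [ 0.022 -0.102]
245 262 [0.546  0.1906 0.032 ] [ 0.009 -0.05 ]
247 300 [0.55   0.1871 0.0578] [ 0.013 -0.054]
318 262 [0.5807 0.1945 0.0329] [ 0.044 -0.052]
280 290 [0.5656 0.1607 0.0056] [ 0.023 -0.083]
280 250 [0.5633 0.1847 0.0016] [ 0.025 -0.059]
280 200 [0.5603 0.2147 0.0016] [ 0.028 -0.029]
```

View pics/w5.png

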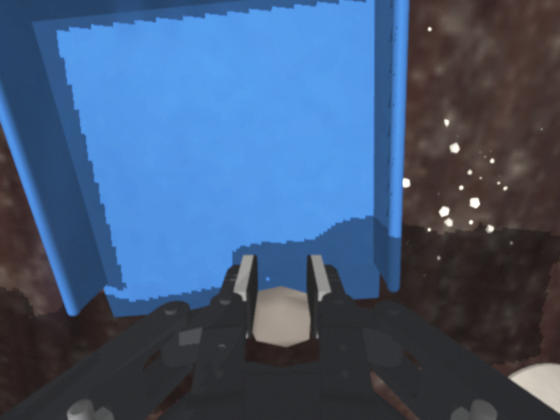

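```bash
python3 -m jog '[{"jaw":0.3,"tx":-1.5,"ty":0,"tz":0,"wx":0,"wy":0,"wz":0},{"jaw":0.3,"tx":-1.5,"ty":-4,"tz":0,"wx":0,"wy":0,"wz":0},{"jaw":0.3,"tx":-1.5,"ty":-8.5,"tz":-0.1,"wx":0,"wy":0,"wz":0},{"jaw":0.3,"tx":0.5,"ty":-8.5,"tz":-0.1,"wx":0,"wy":0,"wz":0},{"jaw":0.3,"tx":1.3,"ty":-8.5,"tz":-0.1,"wx":0,"wy":0,"wz":0}]'
python3 - <<'E'
from h import *
from bench import r
s=r.state();go(s,[*wor((.03,-.02)),.026],5);print(s['position'],s['force'])
im,d=wcap(r,'w6');P=cloud('wrist',d)
m=np.zeros(d.shape,bool);m[230:330,225:262]=1;m[230:330,303:340]=1;m&=(P[...,2]>.004)
print(P[m][:,2].min());s=r.state();print(s['position'],s['force'])
for v in (252,255,258,262,266,272): print(v,[P[v,u].round(4).tolist() for u in (242,248,316,320)])
blobs('wrist',im,d)
E
```

```text
time_s: 4.95
position: [0.5726, 0.0907, 0.031]
orientation: [[-0.0, -0.088, 0.996], [-0.0, 0.996, 0.088], [-1.0, -0.0, -0.0]]
force: [-1.2, 0.9, -0.0]
width: 0.0255
dist 0.134 tx ty tz [ 0.5  13.35  0.03] wx 0.1 down-in-tool [1.e+00 4.e-04 4.e-04]
[0.5726072  0.09065908 0.03104767] [-1.23094086  0.89258135 -0.01858357]
0.00766745303661917
[0.57161   0.0925143 0.0297275] [-0.60713042  0.6607592  -0.72057591]
252 [[0.5502, 0.0946, -0.0001], [0.5533, 0.0942, -0.0015], [0.5905, 0.0979, -0.0007], [0.5925, 0.0987, 0.0005]]
255 [[0.5502, 0.0923, -0.0011], [0.5545, 0.0988, 0.0116], [0.5886, 0.1022, 0.0122], [0.5906, 0.1023, 0.0121]]
258 [[0.552, 0.099, 0.0159], [0.5549, 0.0993, 0.0158], [0.5882, 0.1022, 0.0156], [0.5901, 0.1027, 0.0163]]
262 [[0.5525, 0.0991, 0.0201], [0.5554, 0.0996, 0.0206], [0.5875, 0.1028, 0.0214], [0.5896, 0.1025, 0.0203]]
266 [[0.553, 0.0992, 0.0243], [0.5558, 0.0992, 0.0239], [0.5873, 0.1021, 0.0241], [0.5892, 0.1022, 0.024]]
272 [[0.5537, 0.0992, 0.0299], [0.5564, 0.0995, 0.03], [0.5869, 0.1015, 0.0287], [0.5882, 0.103, 0.0313]]
wrist px [282.4 164.2] n 3985 mid [0.5
[... 413 characters left out ...]
.7] n 209 mid [0.7188 0.0866 0.0119] mean [0.7191 0.0863 0.011 ] ext [0.002 0.016 0.008] ztop 0.0135 local [ 0.1609 -0.1835]
wrist px [469.6 346. ] n 547 mid [0.6543 0.081  0.0457] mean [0.674  0.061  0.0201] ext [0.064 0.053 0.075] ztop 0.0286 local [ 0.112  -0.2003]
wrist px [413.4 359.8] n 131 mid [0.631  0.0708 0.0442] mean [0.6375 0.0625 0.035 ] ext [0.042 0.063 0.072] ztop 0.0777 local [ 0.0763 -0.1922]
wrist px [485.7 414.4] n 204 mid [0.6187 0.1046 0.0982] mean [0.6184 0.1057 0.0983] ext [0.005 0.005 0.004] ztop 0.0992 local [ 0.0653 -0.1463]
wrist px [ 78.  415.3] n 156 mid [0.5243 0.0971 0.0986] mean [0.5247 0.0975 0.0986] ext [0.005 0.004 0.003] ztop 0.0994 local [-0.0284 -0.1377]
```

View pics/w6.png

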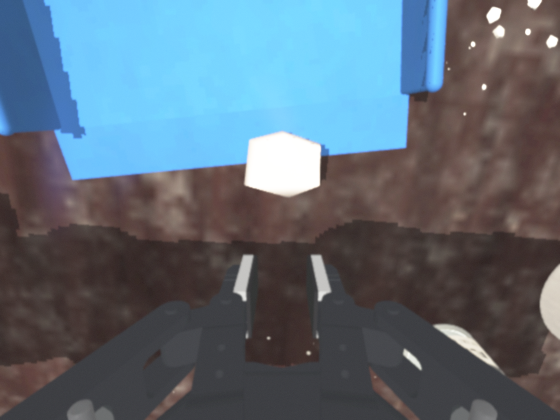

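```bash
python3 -m jog '[{"jaw":0.3,"tx":0.4,"ty":0,"tz":-0.1,"wx":0,"wy":0,"wz":0},{"jaw":0.3,"tx":0.4,"ty":0.5,"tz":-0.2,"wx":0,"wy":0,"wz":0},{"jaw":0.3,"tx":0.4,"ty":1.5,"tz":-0.3,"wx":0,"wy":0,"wz":0},{"jaw":0.3,"tx":0.4,"ty":2.8,"tz":-0.3,"wx":0,"wy":0,"wz":0},{"jaw":0.3,"tx":0.4,"ty":4.2,"tz":-0.3,"wx":0,"wy":0,"wz":0}]'
python3 - <<'E'
from h import *
from bench import r
s=r.state();go(s,[*wor((.03,-.02)),.026],5)
im,d=wcap(r,'w7');blobs('wrist',im,d,y1=.25)
E
```

```text
time_s: 5.5
position: [0.5659, 0.1371, 0.0274]
orientation: [[0.001, -0.094, 0.996], [0.001, 0.996, 0.094], [-1.0, 0.0, 0.001]]
force: [1.5, 0.3, 0.1]
width: 0.0256
dist 0.087 tx ty tz [0.14 8.67 0.34] wx 0.4 down-in-tool [ 1.e+00 -5.e-04 -8.e-04]
wrist px [284.8 244. ] n 4707 mid [0.565  0.1577 0.0283] mean [0.5649 0.1589 0.0214] ext [0.041 0.033 0.04 ] ztop 0.0303 local [ 0.0221 -0.0844]
wrist px [549.1 381.4] n 560 mid [0.7188 0.0876 0.0166] mean [0.7192 0.0876 0.0154] ext [0.002 0.018 0.017] ztop 0.0212 local [ 0.1612 -0.1821]
wrist px [412.4 416.3] n 63 mid [0.6308 0.0877 0.0428] mean [0.6435 0.0652 0.024 ] ext [0.047 0.084 0.069] ztop 0.076 local [ 0.0827 -0.1906]
wrist px [ 75.5 416.4] n 104 mid [0.5171 0.1436 0.0954] mean [0.5174 0.1434 0.0952] ext [0.005 0.004 0.003] ztop 0.096 local [-0.0274 -0.0911]
```

View pics/w7.png

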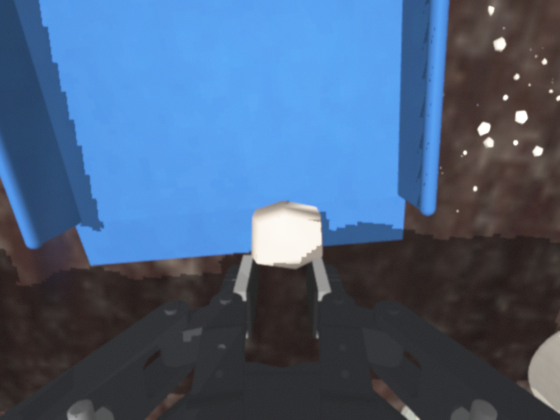

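```bash
python3 -m jog '[{"jaw":0.3,"tx":0,"ty":1.5,"tz":0.1,"wx":0,"wy":0,"wz":0},{"jaw":0.3,"tx":0,"ty":3,"tz":0.2,"wx":0,"wy":0,"wz":0},{"jaw":0.3,"tx":0,"ty":4.5,"tz":0.4,"wx":0,"wy":0,"wz":0},{"jaw":0.3,"tx":0,"ty":6,"tz":0.5,"wx":0,"wy":0,"wz":0},{"jaw":0.3,"tx":0,"ty":7.5,"tz":0.6,"wx":0,"wy":0,"wz":0}]'
python3 - <<'E'
from h import *
from bench import r
s=r.state();go(s,[*wor((.03,-.02)),.026],5)
im,d=wcap(r,'w8');blobs('wrist',im,d,y1=.32)
E
```

```text
time_s: 6.05
position: [0.5648, 0.2119, 0.027]
orientation: [[0.0, -0.094, 0.996], [0.0, 0.996, 0.094], [-1.0, 0.0, 0.0]]
force: [-0.2, 0.1, 1.3]
width: 0.0259
dist 0.012 tx ty tz [ 0.1   1.21 -0.25] wx 0.4 down-in-tool [ 1.e+00 -1.e-04 -0.e+00]
wrist px [202.5  22.1] n 380 mid [0.5265 0.3168 0.0242] mean [0.5265 0.3171 0.0244] ext [0.008 0.006 0.004] ztop 0.0254 local [0.0126 0.0781]
wrist px [124.9  28.7] n 404 mid [0.4989 0.3124 0.0247] mean [0.499  0.3124 0.0244] ext [0.008 0.007 0.004] ztop 0.0253 local [-0.0152  0.0784]
wrist px [284.2 244.5] n 4671 mid [0.5642 0.2326 0.0282] mean [0.5635 0.2338 0.022 ] ext [0.04  0.032 0.04 ] ztop 0.0289 local [ 0.0342 -0.0104]
wrist px [ 74.6 416.8] n 81 mid [0.5159 0.2182 0.0947] mean [0.5162 0.2184 0.0949] ext [0.005 0.003 0.003] ztop 0.0955 local [-0.0151 -0.0172]
```

View pics/w8.png

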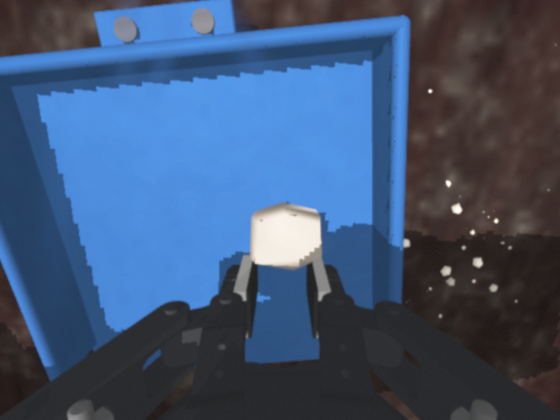

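```bash
python3 -m jog '[{"jaw":0.3,"tx":0,"ty":1.2,"tz":0.1,"wx":0,"wy":0,"wz":0},{"jaw":0.3,"tx":0,"ty":2.5,"tz":0.1,"wx":0,"wy":0,"wz":0},{"jaw":0.3,"tx":0,"ty":2.5,"tz":0.1,"wx":0,"wy":0,"wz":0},{"jaw":0.3,"tx":0,"ty":1,"tz":0.1,"wx":0,"wy":0,"wz":0},{"jaw":0.3,"tx":-4,"ty":0,"tz":0.1,"wx":0,"wy":0,"wz":0}]'
python3 - <<'E'
from h import *
from bench import r
s=r.state();print(s['position'])
# piece B : local (-.077,-.308) -> dest (-.01,.0)
b=np.array([-.077,-.308]);t=np.array([-.012,0.0]);u=(t-b)/np.linalg.norm(t-b);za=10.3-np.degrees(np.arctan2(u[0],u[1]))
st=wor(b-u*.048);print('B',st,za);go(s,[*st,.09],za)
E
```

```text
time_s: 6.6
position: [0.5619, 0.2064, 0.0622]
orientation: [[-0.01, -0.092, 0.996], [-0.007, 0.996, 0.092], [-1.0, -0.006, -0.01]]
force: [-0.0, -0.7, -0.5]
width: 0.0253
[0.56185282 0.2064036  0.06216737]
B [ 0.50595764 -0.12678525] -1.6167809657954244
dist 0.339 tx ty tz [ -2.51 -32.68  -8.67] wx 6.9 down-in-tool [0.9999 0.0057 0.0103]
```

```bash
python3 -m jog '[{"jaw":0.3,"tx":-4,"ty":-4,"tz":-1,"wx":1,"wy":0,"wz":0},{"jaw":0.3,"tx":-4.5,"ty":-8.5,"tz":-2.5,"wx":2,"wy":0,"wz":0},{"jaw":0.3,"tx":-4.5,"ty":-13,"tz":-4,"wx":4,"wy":0,"wz":0},{"jaw":0.3,"tx":-4.5,"ty":-17.5,"tz":-5.5,"wx":6,"wy":0,"wz":0},{"jaw":0.3,"tx":-4,"ty":-22,"tz":-7,"wx":6.9,"wy":0,"wz":0}]'
python3 - <<'E'
from h import *
from bench import r
s=r.state();print(s['position']);go(s,[.506,-.1268,.027],-1.6)
E
```

```text
time_s: 7.1
position: [0.5158, -0.0193, 0.1077]
orientation: [[0.002, 0.031, 1.0], [0.001, 1.0, -0.031], [-1.0, 0.001, 0.002]]
force: [0.4, -0.4, 0.8]
width: 0.0258
[ 0.51575371 -0.01933167  0.10767503]
dist 0.135 tx ty tz [  8.06 -10.78  -0.65] wx -0.2 down-in-tool [ 1.0e+00 -6.0e-04 -1.7e-03]
```

```bash
python3 -m jog '[{"jaw":0.3,"tx":0,"ty":-5,"tz":-0.3,"wx":0,"wy":0,"wz":0},{"jaw":0.3,"tx":0,"ty":-9.5,"tz":-0.6,"wx":0,"wy":0,"wz":0},{"jaw":0.3,"tx":2.5,"ty":-10.9,"tz":-0.6,"wx":0,"wy":0,"wz":0},{"jaw":0.3,"tx":5.5,"ty":-10.9,"tz":-0.6,"wx":0,"wy":0,"wz":0},{"jaw":0.3,"tx":7.5,"ty":-10.9,"tz":-0.6,"wx":0,"wy":0,"wz":0}]'
python3 - <<'E'
from h import *
from bench import r
s=r.state();print(s['position']);go(s,[.506,-.1268,.027],-1.6)
im,d=wcap(r,'w9');blobs('wrist',im,d,y1=.3)
E
```

```text
time_s: 7.6
position: [0.5055, -0.1269, 0.0306]
orientation: [[-0.001, 0.032, 0.999], [-0.0, 0.999, -0.032], [-1.0, -0.0, -0.001]]
force: [-0.3, 0.3, -0.2]
width: 0.0253
[ 0.50553962 -0.12692635  0.03055818]
dist 0.004 tx ty tz [0.36 0.01 0.05] wx -0.2 down-in-tool [1.0e+00 3.0e-04 1.5e-03]
wrist px [156.7  93.6] n 5745 mid [ 0.4565 -0.039   0.0165] mean [ 0.4579 -0.0402  0.0201] ext [0.038 0.038 0.017] ztop 0.0228 local [-0.1187 -0.2612]
wrist px [281.1 183.3] n 3604 mid [ 0.5058 -0.0798  0.0146] mean [ 0.5065 -0.0792  0.0168] ext [0.031 0.031 0.013] ztop 0.019 local [-0.0779 -0.3082]
wrist px [243.1 276.9] n 559 mid [ 0.4879 -0.1174  0.0317] mean [ 0.4888 -0.1165  0.0325] ext [0.007 0.007 0.042] ztop 0.0456 local [-0.102  -0.3418]
wrist px [320.2 277.1] n 557 mid [ 0.5231 -0.1188  0.0322] mean [ 0.5224 -0.1177  0.0325] ext [0.007 0.007 0.043] ztop 0.0455 local [-0.0691 -0.349 ]
wrist px [191.3 335.2] n 193 mid [ 0.4744 -0.1219  0.0628] mean [ 0.4741 -0.1219  0.0631] ext [0.006 0.005 0.004] ztop 0.0641 local [-0.1174 -0.3444]
wrist px [246.5 334.8] n 23 mid [ 0.4905 -0.1347  0.0483] mean [ 0.4906 -0.1355  0.0471] ext [0.001 0.006 0.007] ztop 0.0509 local [-0.1036 -0.3607]
wrist px [316.6 334.9] n 21 mid [ 0.5192 -0.1361  0.0487] mean [ 0.5193 -0.1363  0.0473] ext [0.001 0.006 0.007] ztop 0.051 local [-0.0754 -0.3667]
wrist px [ 85.  351.7] n 131 mid [ 0.4254 -0.14    0.0519] mean [ 0.4042 -0.1611  0.0254] ext [0.051 0.053 0.06 ] ztop 0.0245 local [-0.1931 -0.3705]
wrist px [ 87.2 411.8] n 652 mid [ 0.4592 -0.1204  0.0927] mean [ 0.459  -0.1167  0.0956] ext [0.009 0.016 0.014] ztop 0.0984 local [-0.1313 -0.3366]
wrist px [162.6 403.1] n 33 mid [ 0.4504 -0.1688  0.0491] mean [ 0.4402 -0.1929  0.0284] ext [0.03  0.062 0.054] ztop 0.0246 local [-0.1634 -0.4082]
wrist px [475.6 411.8] n 640 mid [ 0.5524 -0.1228  0.0926] mean [ 0.5523 -0.1198  0.0953] ext [0.009 0.014 0.013] ztop 0.0982 local [-0.04   -0.3563]
```

View pics/w9.png

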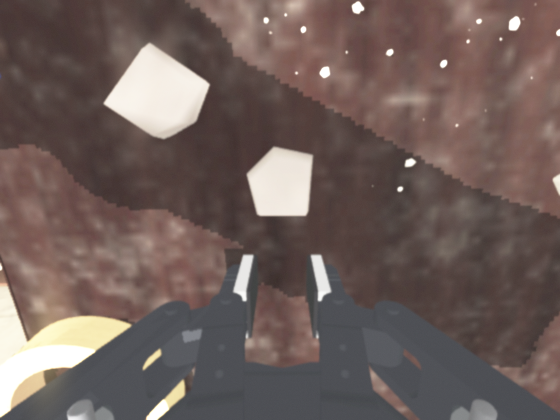

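```bash
python3 -m jog '[{"jaw":0.25,"tx":0.3,"ty":0.5,"tz":0.2,"wx":0,"wy":0,"wz":0},{"jaw":0.25,"tx":0.3,"ty":1.5,"tz":0.4,"wx":0,"wy":0,"wz":0},{"jaw":0.25,"tx":0.3,"ty":2.5,"tz":0.5,"wx":0,"wy":0,"wz":0},{"jaw":0.25,"tx":0.3,"ty":3.8,"tz":0.7,"wx":0,"wy":0,"wz":0},{"jaw":0.25,"tx":0.3,"ty":5,"tz":0.9,"wx":0,"wy":0,"wz":0}]'
python3 - <<'E'
from h import *
from bench import r
s=r.state();print(s['position']);go(s,[*wor((-.012,-.02)),.027],-1.6)
im,d=wcap(r,'w10')
E
```

```text
time_s: 8.15
position: [0.5188, -0.0725, 0.0298]
orientation: [[0.001, 0.026, 1.0], [0.0, 1.0, -0.026], [-1.0, 0.001, 0.001]]
force: [-0.5, -1.3, 0.8]
width: 0.0211
[ 0.51883232 -0.0725357   0.02978156]
dist 0.289 tx ty tz [ 0.29 28.86 -0.65] wx 0.1 down-in-tool [ 1.0e+00 -5.0e-04 -1.5e-03]
```

View pics/w10.png

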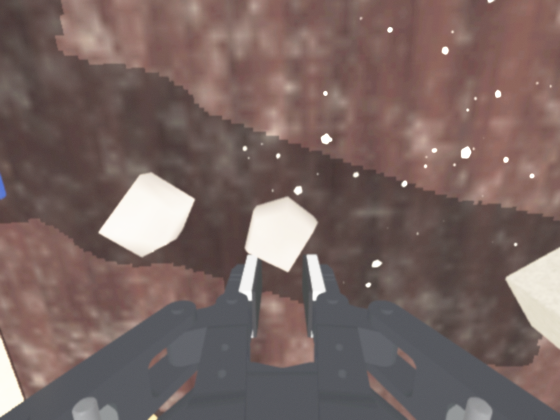

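```bash
python3 -m jog '[{"jaw":0.25,"tx":0.2,"ty":1.5,"tz":0,"wx":0,"wy":0,"wz":0},{"jaw":0.25,"tx":0.3,"ty":3.2,"tz":0,"wx":0,"wy":0,"wz":0},{"jaw":0.25,"tx":0.3,"ty":5,"tz":-0.1,"wx":0,"wy":0,"wz":0},{"jaw":0.25,"tx":0.3,"ty":6.8,"tz":-0.1,"wx":0,"wy":0,"wz":0},{"jaw":0.25,"tx":0.3,"ty":8.5,"tz":-0.2,"wx":0,"wy":0,"wz":0}]'
python3 - <<'E'
from h import *
from bench import r
s=r.state();print(s['position']);go(s,[*wor((-.012,-.02)),.027],-1.6)
im,d=wcap(r,'w11')
E
```

```text
time_s: 8.7
position: [0.5186, 0.0122, 0.0263]
orientation: [[0.001, 0.026, 1.0], [0.0, 1.0, -0.026], [-1.0, 0.0, 0.001]]
force: [0.8, -0.8, -0.0]
width: 0.0214
[0.51864753 0.01220968 0.02632393]
dist 0.204 tx ty tz [-0.06 20.39 -0.42] wx 0.1 down-in-tool [ 1.e+00 -2.e-04 -8.e-04]
```

View pics/w11.png

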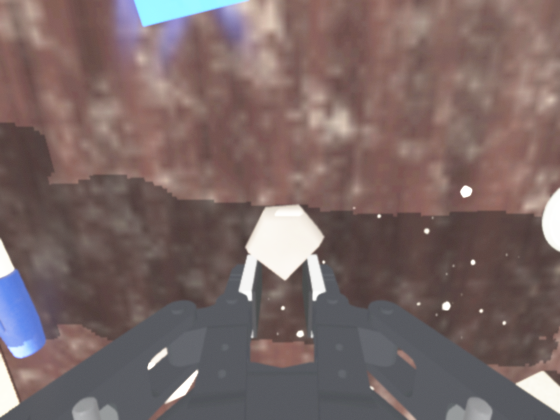

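```bash
python3 -m jog '[{"jaw":0.25,"tx":0,"ty":1.8,"tz":0,"wx":0,"wy":0,"wz":0},{"jaw":0.25,"tx":0,"ty":3.6,"tz":0,"wx":0,"wy":0,"wz":0},{"jaw":0.25,"tx":0,"ty":5.4,"tz":-0.1,"wx":0,"wy":0,"wz":0},{"jaw":0.25,"tx":0,"ty":7.2,"tz":-0.1,"wx":0,"wy":0,"wz":0},{"jaw":0.25,"tx":0,"ty":9,"tz":-0.2,"wx":0,"wy":0,"wz":0}]'
python3 -m jog '[{"jaw":0.25,"tx":0,"ty":1.3,"tz":0,"wx":0,"wy":0,"wz":0},{"jaw":0.25,"tx":0,"ty":2.6,"tz":0,"wx":0,"wy":0,"wz":0},{"jaw":0.25,"tx":0,"ty":4,"tz":-0.1,"wx":0,"wy":0,"wz":0},{"jaw":0.25,"tx":0,"ty":5.5,"tz":-0.1,"wx":0,"wy":0,"wz":0},{"jaw":0.25,"tx":0,"ty":7,"tz":-0.2,"wx":0,"wy":0,"wz":0}]'
python3 - <<'E'
from h import *
from bench import r
s=r.state();print(s['position']);go(s,[*wor((-.012,-.02)),.027],-1.6)
im,d=wcap(r,'w12');blobs('wrist',im,d,y1=.32)
E
```

```text
time_s: 9.25
position: [0.5189, 0.1015, 0.0262]
orientation: [[0.001, 0.027, 1.0], [0.0, 1.0, -0.027], [-1.0, 0.0, 0.001]]
force: [0.3, -0.4, -0.2]
width: 0.0213
time_s: 9.75
position: [0.5187, 0.172, 0.026]
orientation: [[0.0, 0.027, 1.0], [0.0, 1.0, -0.027], [-1.0, 0.0, 0.0]]
force: [0.7, -1.3, 0.2]
width: 0.0215
[0.5187459  0.17195972 0.02599795]
dist 0.044 tx ty tz [-0.1   4.42 -0.02] wx 0.0 down-in-tool [ 1.e+00 -1.e-04 -2.e-04]
wrist px [385.8  78.7] n 6074 mid [0.5622 0.2609 0.0166] mean [0.5605 0.2609 0.0207] ext [0.034 0.029 0.017] ztop 0.0229 local [0.036  0.0167]
wrist px [282.8 248.5] n 4412 mid [0.5194 0.1909 0.0249] mean [0.5195 0.1916 0.0202] ext [0.036 0.031 0.034] ztop 0.0282 local [-0.0166 -0.0441]
wrist px [ 80.2 416. ] n 102 mid [0.4722 0.1838 0.0937] mean [0.4723 0.1839 0.0935] ext [0.004 0.004 0.003] ztop 0.0942 local [-0.0644 -0.0433]
```

View pics/w12.png

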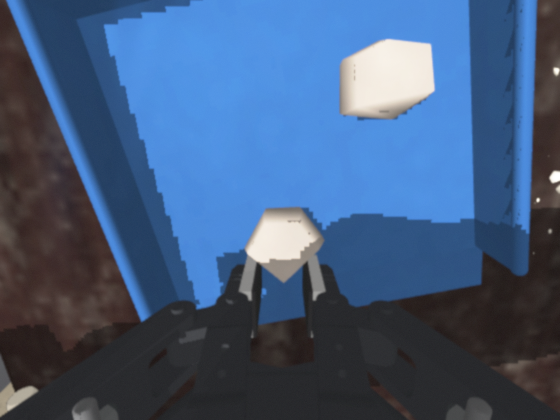

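```bash
python3 -m jog '[{"jaw":0.25,"tx":0,"ty":1.5,"tz":-0.3,"wx":0,"wy":0,"wz":0},{"jaw":0.25,"tx":0,"ty":3,"tz":-0.6,"wx":0,"wy":0,"wz":0},{"jaw":0.25,"tx":0,"ty":4,"tz":-0.8,"wx":0,"wy":0,"wz":0},{"jaw":0.25,"tx":0,"ty":5,"tz":-1,"wx":0,"wy":0,"wz":0},{"jaw":0.25,"tx":0,"ty":5,"tz":-1,"wx":0,"wy":0,"wz":0}]'
python3 -m jog '[{"jaw":0.25,"tx":0,"ty":-2,"tz":0.2,"wx":0,"wy":0,"wz":0},{"jaw":0.25,"tx":-4,"ty":-4,"tz":0.2,"wx":0,"wy":0,"wz":0},{"jaw":0.25,"tx":-8,"ty":-8,"tz":0,"wx":0,"wy":0,"wz":0},{"jaw":0.25,"tx":-8,"ty":-12.5,"tz":-1,"wx":0,"wy":0,"wz":0},{"jaw":0.25,"tx":-8,"ty":-17,"tz":-2,"wx":0,"wy":0,"wz":0}]'
python3 - <<'E'
from h import *
from bench import r
s=r.state();print(s['position'])
im,d=r.camera('side');blobs('side',im,d,y1=.32)
cv2.imwrite('pics/s13.png',cv2.resize(im[120:320,200:400],None,fx=3,fy=3,interpolation=cv2.INTER_CUBIC))
b=loc((.457,-.0385));t=np.array([-.045,-.01]);u=(t-b)/np.linalg.norm(t-b);za=10.3-np.degrees(np.arctan2(u[0],u[1]))
st=wor(b-u*.048);print('C',b,st,za,EX*u[0]+EY*u[1]);go(s,[*st,.03],za)
E
```

```text
time_s: 10.3
position: [0.5095, 0.2233, 0.0259]
orientation: [[-0.0, 0.024, 1.0], [0.001, 1.0, -0.024], [-1.0, 0.001, -0.0]]
force: [-0.1, 0.1, 0.1]
width: 0.0211
time_s: 10.8
position: [0.4863, 0.0498, 0.1077]
orientation: [[0.004, 0.027, 1.0], [0.001, 1.0, -0.027], [-1.0, 0.001, 0.004]]
force: [0.3, -0.1, -0.3]
width: 0.0214
[0.48629761 0.04977441 0.10769603]
side px [257.6  90.9] n 51 mid [ 0.7187 -0.1879  0.1191] mean [ 0.7191 -0.1908  0.1189] ext [0.003 0.024 0.101] ztop 0.1596 local [ 0.1113 -0.4561]
side px [267.2 142.9] n 253 mid [ 0.6712 -0.0885  0.028 ] mean [ 0.6682 -0.0826  0.0346] ext [0.052 0.055 0.038] ztop 0.0427 local [ 0.0806 -0.3405]
side px [255.5 182.5] n 156 mid [0.6722 0.049  0.0313] mean [0.6677 0.0552 0.0323] ext [0.042 0.03  0.046] ztop 0.0477 local [ 0.1048 -0.2048]
side px [216.9 249.6] n 32 mid [0.7152 0.2658 0.0153] mean [0.7164 0.2649 0.0149] ext [0.009 0.024 0.014] ztop 0.0214 local [ 0.1902 -0.0072]
side px [298.2 258.6] n 128 mid [0.5118 0.2448 0.0173] mean [0.5108 0.2472 0.0185] ext [0.036 0.029 0.016] ztop 0.0227 local [-0.0153  0.0121]
side px [276.4 260.5] n 142 mid [0.5638 0.2634 0.0192] mean [0.5624 0.2649 0.0203] ext [0.033 0.028 0.021] ztop 0.0251 local [0.0387 0.0203]
C [-0.11929465 -0.25934926] [ 0.45173971 -0.08621089] -6.2916447778361295 [0.10958936 0.99397695]
dist 0.16 tx ty tz [  7.74 -13.7   -3.11] wx 4.7 down-in-tool [ 1.     -0.0013 -0.0035]
```

View pics/s13.png

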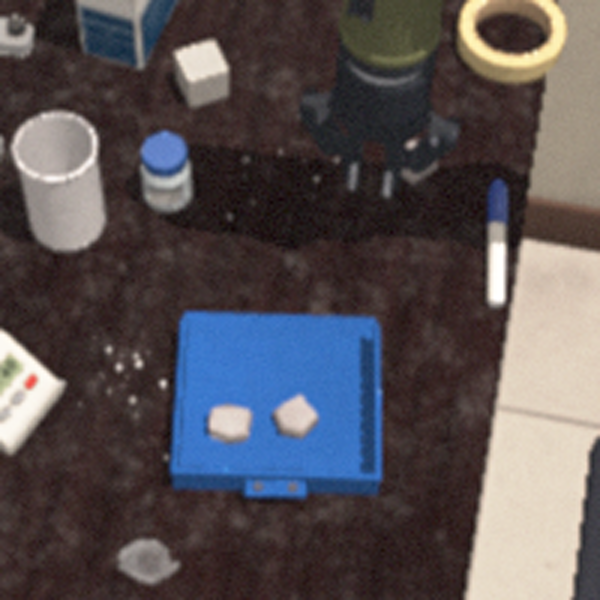

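```bash
python3 -m jog '[{"jaw":0.25,"tx":0,"ty":-4.5,"tz":-1,"wx":2,"wy":0,"wz":0},{"jaw":0.25,"tx":0,"ty":-9,"tz":-2.3,"wx":5,"wy":0,"wz":0},{"jaw":0.25,"tx":0,"ty":-13.5,"tz":-3.6,"wx":8,"wy":0,"wz":0},{"jaw":0.25,"tx":3.5,"ty":-13.7,"tz":-3.6,"wx":8.4,"wy":0,"wz":0},{"jaw":0.25,"tx":6,"ty":-13.7,"tz":-3.6,"wx":8.4,"wy":0,"wz":0}]'
python3 - <<'E'
from h import *
from bench import r
s=r.state();print(s['position'])
im,d=wcap(r,'w14');blobs('wrist',im,d,y1=.02,x1=.52)
b=loc((.457,-.0385));t=np.array([-.035,-.03]);u=(t-b)/np.linalg.norm(t-b);za=10.3-np.degrees(np.arctan2(u[0],u[1]))
st=wor(b-u*.048);print('C',b,st,za);s=r.state();go(s,[*st,.027],za)
E
```

```text
time_s: 11.35
position: [0.4454, -0.086, 0.0456]
orientation: [[0.002, 0.178, 0.984], [0.001, 0.984, -0.178], [-1.0, 0.002, 0.002]]
force: [0.2, 1.2, 0.5]
width: 0.0212
[ 0.44541711 -0.08601586  0.04556871]
wrist px [285.4 175.9] n 3302 mid [ 0.4554 -0.0376  0.0177] mean [ 0.4558 -0.0381  0.0204] ext [0.04  0.035 0.015] ztop 0.0228 local [-0.1204 -0.2587]
wrist px [248.1 275.7] n 431 mid [ 0.4325 -0.0748  0.0437] mean [ 0.4326 -0.0735  0.0469] ext [0.005 0.005 0.036] ztop 0.06 local [-0.1496 -0.2894]
wrist px [315.2 275.7] n 432 mid [ 0.4613 -0.0795  0.044 ] mean [ 0.4615 -0.0787  0.0469] ext [0.005 0.004 0.036] ztop 0.0599 local [-0.1221 -0.2997]
C [-0.11929465 -0.25934926] [ 0.44876365 -0.08578808] -9.880316589698992
dist 0.016 tx ty tz [1.5  0.04 0.64] wx -0.2 down-in-tool [1.     0.0012 0.0052]
```

View pics/w14.png

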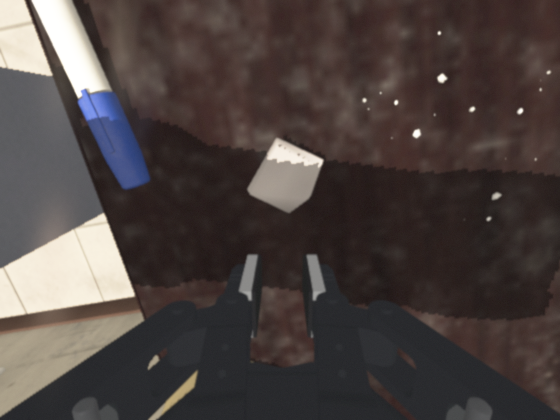

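```bash
python3 -m jog '[{"jaw":0.3,"tx":1.0,"ty":0,"tz":0.2,"wx":0,"wy":0,"wz":0},{"jaw":0.3,"tx":1.8,"ty":0,"tz":0.2,"wx":0,"wy":0,"wz":0},{"jaw":0.3,"tx":1.9,"ty":1,"tz":0.2,"wx":0,"wy":0,"wz":0},{"jaw":0.3,"tx":1.9,"ty":2.5,"tz":0.2,"wx":0,"wy":0,"wz":0},{"jaw":0.3,"tx":1.9,"ty":4,"tz":0.2,"wx":0,"wy":0,"wz":0}]'
python3 - <<'E'
from h import *
from bench import r
s=r.state();print(s['position'],s['force']);go(s,[*wor((-.038,-.06)),.027],-9.9)
im,d=wcap(r,'w15')
E
```

```text
time_s: 11.9
position: [0.4555, -0.0439, 0.0277]
orientation: [[0.001, 0.173, 0.985], [0.0, 0.985, -0.173], [-1.0, 0.001, 0.001]]
force: [-0.1, -0.2, -0.1]
width: 0.0259
[ 0.45547341 -0.04391369  0.02765147] [-0.10517496 -0.21730746 -0.05240043]
dist 0.221 tx ty tz [ 0.08 22.08  0.79] wx -0.0 down-in-tool [ 1.0e+00 -7.0e-04 -1.2e-03]
```

View pics/w15.png

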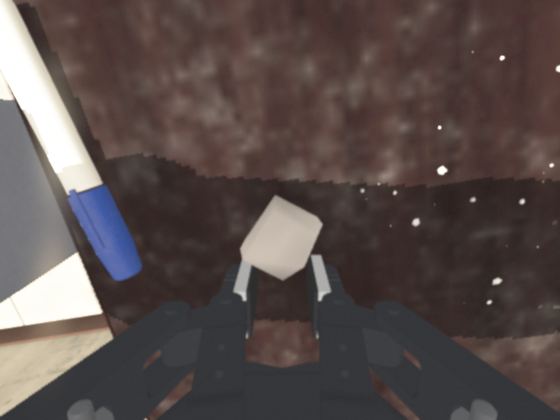

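```bash
python3 -m jog '[{"jaw":0.3,"tx":0.1,"ty":1.6,"tz":0.1,"wx":0,"wy":0,"wz":0},{"jaw":0.3,"tx":0.1,"ty":3.2,"tz":0.2,"wx":0,"wy":0,"wz":0},{"jaw":0.3,"tx":0.1,"ty":4.8,"tz":0.3,"wx":0,"wy":0,"wz":0},{"jaw":0.3,"tx":0.1,"ty":6.4,"tz":0.4,"wx":0,"wy":0,"wz":0},{"jaw":0.3,"tx":0.1,"ty":8,"tz":0.5,"wx":0,"wy":0,"wz":0}]'
python3 - <<'E'
from h import *
from bench import r
s=r.state();print(s['position'],s['force']);go(s,[*wor((-.038,-.06)),.027],-9.9)
im,d=wcap(r,'w16')
E
```

```text
time_s: 12.45
position: [0.474, 0.0339, 0.0265]
orientation: [[0.001, 0.172, 0.985], [0.0, 0.985, -0.172], [-1.0, 0.0, 0.001]]
force: [0.3, -0.8, 0.6]
width: 0.026
[0.47396841 0.03390774 0.026481  ] [ 0.32507619 -0.79305489  0.56645945]
dist 0.141 tx ty tz [-0.05 14.09  0.31] wx -0.0 down-in-tool [ 1.e+00 -5.e-04 -8.e-04]
```

View pics/w16.png

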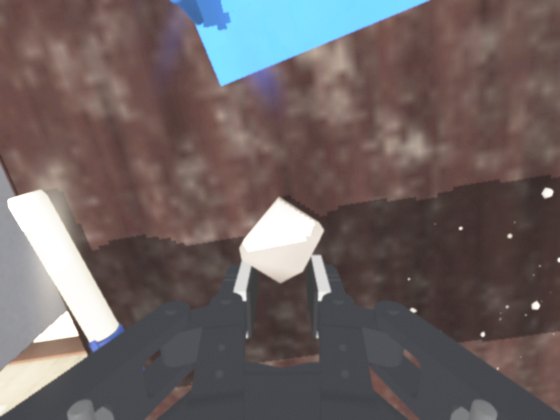

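```bash
python3 -m jog '[{"jaw":0.3,"tx":0,"ty":1.5,"tz":0.2,"wx":0,"wy":0,"wz":0},{"jaw":0.3,"tx":0,"ty":3,"tz":0.3,"wx":0,"wy":0,"wz":0},{"jaw":0.3,"tx":0,"ty":4.5,"tz":0.4,"wx":0,"wy":0,"wz":0},{"jaw":0.3,"tx":0,"ty":6,"tz":0.6,"wx":0,"wy":0,"wz":0},{"jaw":0.3,"tx":0,"ty":7.5,"tz":0.7,"wx":0,"wy":0,"wz":0}]'
python3 - <<'E'
from h import *
from bench import r
s=r.state();print(s['position'],s['force']);go(s,[*wor((-.035,-.06)),.027],-9.9)
im,d=wcap(r,'w17')
E
```

```text
time_s: 13.0
position: [0.4936, 0.1067, 0.026]
orientation: [[0.0, 0.173, 0.985], [-0.0, 0.985, -0.173], [-1.0, -0.0, 0.0]]
force: [-1.6, -0.6, 1.3]
width: 0.0257
[0.49364836 0.10666935 0.02596879] [-1.61600009 -0.59969278  1.27497673]
dist 0.067 tx ty tz [-0.1   6.69 -0.09] wx -0.0 down-in-tool [ 1.e+00  0.e+00 -2.e-04]
```

View pics/w17.png

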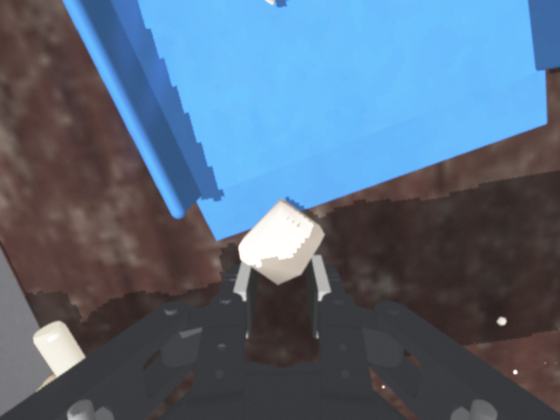

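```bash
python3 -m jog '[{"jaw":0.3,"tx":0,"ty":1.2,"tz":0.2,"wx":0,"wy":0,"wz":0},{"jaw":0.3,"tx":0,"ty":2.4,"tz":0.4,"wx":0,"wy":0,"wz":0},{"jaw":0.3,"tx":0,"ty":3.6,"tz":0.4,"wx":0,"wy":0,"wz":0},{"jaw":0.3,"tx":0,"ty":4.8,"tz":0.4,"wx":0,"wy":0,"wz":0},{"jaw":0.3,"tx":0,"ty":6,"tz":0.4,"wx":0,"wy":0,"wz":0}]'
python3 - <<'E'
from h import *
from bench import r
s=r.state();print(s['position'],s['force']);go(s,[*wor((-.035,-.05)),.027],-9.9)
im,d=wcap(r,'w18');blobs('wrist',im,d,y1=.32)
E
```

```text
time_s: 13.55
position: [0.5077, 0.1646, 0.026]
orientation: [[0.0, 0.173, 0.985], [-0.0, 0.985, -0.173], [-1.0, -0.0, 0.0]]
force: [0.8, -1.4, 1.7]
width: 0.0258
[0.50772539 0.16462232 0.02602947] [ 0.79044184 -1.36023434  1.72188242]
dist 0.019 tx ty tz [-0.1   1.68 -0.82] wx -0.1 down-in-tool [ 1.e+00  0.e+00 -1.e-04]
wrist px [378.5  40. ] n 6608 mid [0.5622 0.2609 0.0169] mean [0.5604 0.2601 0.0207] ext [0.034 0.029 0.018] ztop 0.023 local [0.0358 0.0159]
wrist px [255.3 109.8] n 4650 mid [0.5106 0.2422 0.0169] mean [0.5109 0.2442 0.0191] ext [0.037 0.033 0.013] ztop 0.021 local [-0.0157  0.0091]
wrist px [281.3 251.2] n 5068 mid [0.5105 0.185  0.0283] mean [0.5108 0.1839 0.0228] ext [0.041 0.035 0.041] ztop 0.0266 local [-0.0266 -0.0502]
wrist px [557.1 407.4] n 44 mid [0.6534 0.0496 0.0101] mean [0.6531 0.0496 0.0096] ext [0.004 0.005 0.004] ztop 0.0112 local [ 0.0894 -0.2077]
wrist px [ 74.8 416.8] n 82 mid [0.4627 0.183  0.0939] mean [0.4627 0.1835 0.0939] ext [0.004 0.004 0.003] ztop 0.0946 local [-0.074  -0.0419]
```

View pics/w18.png

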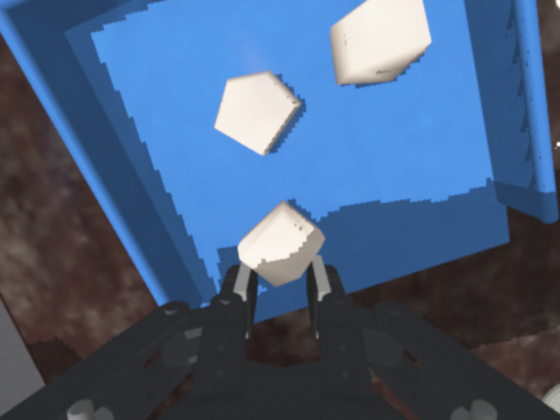

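```bash
python3 -m jog '[{"jaw":0.3,"tx":0,"ty":0.8,"tz":-0.2,"wx":0,"wy":0,"wz":0},{"jaw":0.3,"tx":0,"ty":1.6,"tz":-0.5,"wx":0,"wy":0,"wz":0},{"jaw":0.3,"tx":0,"ty":2.2,"tz":-0.7,"wx":0,"wy":0,"wz":0},{"jaw":0.3,"tx":0,"ty":2.6,"tz":-0.8,"wx":0,"wy":0,"wz":0},{"jaw":0.3,"tx":0,"ty":2.6,"tz":-0.8,"wx":0,"wy":0,"wz":0}]'
python3 -m jog '[{"jaw":0.3,"tx":0,"ty":-1.5,"tz":0.2,"wx":0,"wy":0,"wz":0},{"jaw":0.3,"tx":-3,"ty":-4,"tz":0.2,"wx":0,"wy":0,"wz":0},{"jaw":0.3,"tx":-7,"ty":-7,"tz":0,"wx":0,"wy":0,"wz":0},{"jaw":0.3,"tx":-11,"ty":-10,"tz":0,"wx":0,"wy":0,"wz":0},{"jaw":0.3,"tx":-15,"ty":-13,"tz":0,"wx":0,"wy":0,"wz":0}]'
python3 -m jog '[{"jaw":0.3,"tx":-2,"ty":-4,"tz":0,"wx":0,"wy":0,"wz":0},{"jaw":0.3,"tx":-2,"ty":-8,"tz":0,"wx":0,"wy":0,"wz":0},{"jaw":0.3,"tx":-2,"ty":-12,"tz":0,"wx":0,"wy":0,"wz":0},{"jaw":0.3,"tx":-2,"ty":-12,"tz":0,"wx":0,"wy":0,"wz":0},{"jaw":0.3,"tx":-2,"ty":-12,"tz":0,"wx":0,"wy":0,"wz":0}]'
python3 - <<'E'
from h import *
from bench import r
for n in ('top','side'):
    im,d=r.camera(n);blobs(n,im,d,y1=.32);cv2.imwrite(f'pics/{n}19f.png',im)
    if n=='top': cv2.imwrite('pics/top19.png',cv2.resize(im[140:300,200:420],None,fx=3.5,fy=3.5,interpolation=cv2.INTER_CUBIC))
    else: cv2.imwrite('pics/s19.png',cv2.resize(im[120:320,200:400],None,fx=3,fy=3,interpolation=cv2.INTER_CUBIC))
E
```

```text
time_s: 14.1
position: [0.5039, 0.1916, 0.0259]
orientation: [[-0.0, 0.172, 0.985], [0.0, 0.985, -0.172], [-1.0, 0.0, -0.0]]
force: [-0.5, -0.4, 0.1]
width: 0.0256
time_s: 14.6
position: [0.4807, 0.0598, 0.1769]
orientation: [[-0.001, 0.175, 0.985], [-0.0, 0.985, -0.175], [-1.0, -0.0, -0.001]]
force: [1.4, 0.9, 1.2]
width: 0.0257
time_s: 15.1
position: [0.4602, -0.0571, 0.1957]
orientation: [[0.0, 0.177, 0.984], [0.002, 0.984, -0.177], [-1.0, 0.002, -0.0]]
force: [0.4, 0.4, 0.7]
width: 0.0254
top px [388.6 168.2] n 63 mid [ 0.7179 -0.1883  0.1319] mean [ 0.7184 -0.1887  0.1326] ext [0.004 0.023 0.118] ztop 0.1771 local [ 0.111  -0.4539]
top px [300.8 171.6] n 16 mid [0.7191 0.0897 0.0817] mean [0.7191 0.0898 0.0881] ext [0.002 0.014 0.069] ztop 0.1149 local [ 0.1615 -0.18  ]
top px [249.4 177.1] n 17 mid [0.7157 0.2658 0.0175] mean [0.7169 0.2629 0.0164] ext [0.009 0.025 0.016] ztop 0.0224 local [ 0.1903 -0.0093]
top px [353.  186.9] n 95 mid [ 0.68   -0.0878  0.0366] mean [ 0.6759 -0.0884  0.0396] ext [0.031 0.049 0.023] ztop 0.0444 local [ 0.0871 -0.3476]
top px [313.4 193. ] n 24 
[... 708 characters left out ...]
1.1] n 186 mid [ 0.6723 -0.0842  0.03  ] mean [ 0.672  -0.0846  0.0389] ext [0.05  0.054 0.032] ztop 0.0437 local [ 0.084  -0.3432]
side px [255.6 182.3] n 156 mid [0.672  0.0495 0.0334] mean [0.6675 0.0548 0.0328] ext [0.042 0.028 0.05 ] ztop 0.0489 local [ 0.1045 -0.2052]
side px [300.2 253.1] n 273 mid [0.5085 0.2313 0.0193] mean [0.5089 0.2318 0.0205] ext [0.039 0.067 0.023] ztop 0.0257 local [-0.0199 -0.0026]
side px [216.9 249.5] n 32 mid [0.7152 0.2668 0.0166] mean [0.7164 0.2649 0.0151] ext [0.01  0.027 0.016] ztop 0.0199 local [ 0.1902 -0.0072]
side px [276.4 260.4] n 143 mid [0.5635 0.2644 0.0185] mean [0.5623 0.265  0.0207] ext [0.033 0.027 0.021] ztop 0.0258 local [0.0385 0.0204]
```

View pics/s19.png

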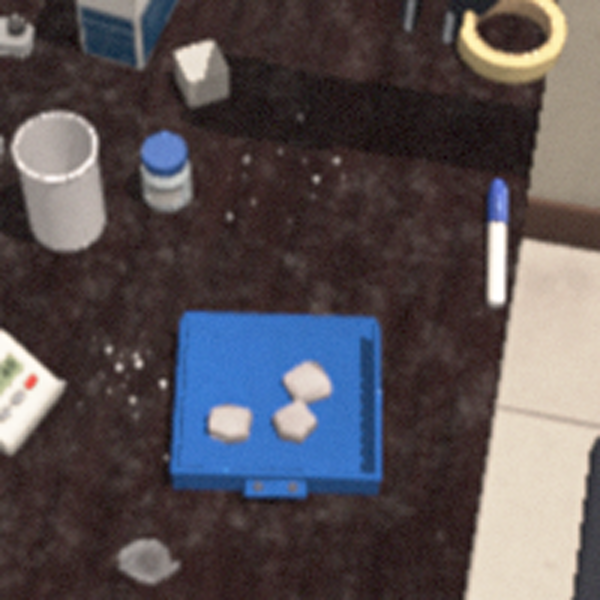

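View pics/top19.png

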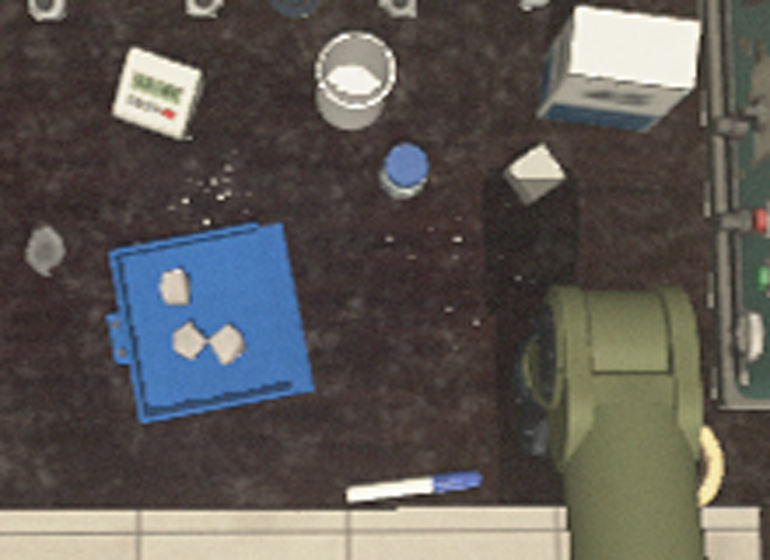

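Run:
```python
from bench import r
s=r.state();print(s['time_s'],s['joint_velocities'],s['force']);print(r.hand_in())
```

```text
15.2 [-0.01306384  0.01071549 -0.01521716 -0.0040304   0.00156507  0.0005121
 -0.00059934] [-0.38516834 -0.09405405 -0.38401513]
the job is handed in; nothing more can be done
None
```

All three broken pieces are on the pan's floor behind the mouth edge. I swept each one along the worktop, over the lip and in through the open side with the part-open fingertips. I handed in at 15.2 s of the 64 s allowed.

**First sweep:** On the first sweep I held the fingertips too high, and they passed over the piece at the lip. It stayed put. I backed off, lowered the tips to about 6 mm above the worktop, and finished that push and the other two without trouble.

**Pieces:** In the last top and side pictures, the piece nearest the mouth has its front edge about 34 mm behind the mouth edge. The other two lie deeper in the pan. Two of the three touch each other.

**Bystanders:**
- The cube, jar and marker stand where they were at the start, to within a pixel or two. The cube was partly in the arm's shadow in the last pictures.
- I saw no change in the mixing cup, timer or tape, but I compared these by eye only.
- The last crops did not show the notebook, so I did not check it. The arm never worked near it at low height.

**Forces:** The external forces I read at the end of each move stayed under about 8 N. At hand-in the tool was clear of everything, about 17 cm above the worktop, with a reading of about 0.5 N.

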